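# Find the tired vibration mount and tag it

## Task

Three spring vibration mounts from the bonder are fixed to the table for checking: press the round pad of each one well down, past half its travel so that its travel marker is pushed along, and feel which spring is the softest. Then, when all three have been pressed, push the tag of that softest mount fully down and leave the other two tags up. Do all of it with the fingertips: pick nothing up, and leave the other things on the table where they are.

Things in the scene. Friction and masses are not known exactly. Their poses are not given: they have to be found in the camera images.
- mount_u: one of three look-alike mounts side by side, fixed to the table in changing places: steel plate 120x60x10 mm, round sprung pad on the far half, T-shaped tag on the near half. Origin: middle of its underside; x from tag to pad, roughly away from the robot; z up. Pad at x = +15 mm, tag at -40, 4 mm marker post (46 mm high) at +41, all at y = 0. The letters are not in order of stiffness.
- pad_u_top (a point): middle of the flat top of mount_u's pad: grey cap 32 mm across, black rubber facing, on a coil spring, top 50 mm above the table when free. Goes straight down 12 mm to a stop and springs back. Force: small preload (about 1 N), then in proportion to travel; each rate is about twice the next softer: at 8 mm of travel about 4 N on the softest, 14 N on the stiffest.
- marker_u (a joint): black rubber collar (11 mm across, 5 mm high) on the post behind the pad of mount_u: a travel marker, pushed down by the pad's ear; it stays there by friction (0.5 N) when the pad springs back. Value in m: 0 at the start, then the deepest pad travel so far (to within 1 mm).
- tag_u (a joint): how far the tag of mount_u is pushed down, in m: 0 to 0.003 (up) at the start, 0.020 fully down. Moves straight down, resists with about 3 N of friction, stays where it is left and does not come up again. Only the tag of the softest mount goes fully down; a block in the guide stops the other two at 0.014.
- tag_u_top (a point): middle of the flat top of the tag of mount_u: a T-shaped bare-metal paddle whose head is 26 mm long (across the plate, along the mount's y) and 12 mm wide, top 49 to 52 mm above the table when up, 32 mm when fully down.
- mount_v: one of three look-alike mounts side by side, fixed to the table in changing places: steel plate 120x60x10 mm, round sprung pad on the far half, T-shaped tag on the near half. Origin: middle of its underside; x from tag to pad, roughly away from the robot; z up. Pad at x = +15 mm, tag at -40, 4 mm marker post (46 mm high) at +41, all at y = 0. The letters are not in order of stiffness.
- pad_v_top (a point): middle of the flat top of mount_v's pad: grey cap 32 mm across, black rubber facing, on a coil spring, top 50 mm above the table when free. Goes straight down 12 mm to a stop and springs back. Force: small preload (about 1 N), then in proportion to travel; each rate is about twice the next softer: at 8 mm of travel about 4 N on the softest, 14 N on the stiffest.
- marker_v (a joint): black rubber collar (11 mm across, 5 mm high) on the post behind the pad of mount_v: a travel marker, pushed down by the pad's ear; it stays there by friction (0.5 N) when the pad springs back. Value in m: 0 at the start, then the deepest pad travel so far (to within 1 mm).
- tag_v (a joint): how far the tag of mount_v is pushed down, in m: 0 to 0.003 (up) at the start, 0.020 fully down. Moves straight down, resists with about 3 N of friction, stays where it is left and does not come up again. Only the tag of the softest mount goes fully down; a block in the guide stops the other two at 0.014.
- tag_v_top (a point): middle of the flat top of the tag of mount_v: a T-shaped bare-metal paddle whose head is 26 mm long (across the plate, along the mount's y) and 12 mm wide, top 49 to 52 mm above the table when up, 32 mm when fully down.
- mount_w: one of three look-alike mounts side by side, fixed to the table in changing places: steel plate 120x60x10 mm, round sprung pad on the far half, T-shaped tag on the near half. Origin: middle of its underside; x from tag to pad, roughly away from the robot; z up. Pad at x = +15 mm, tag at -40, 4 mm marker post (46 mm high) at +41, all at y = 0. The letters are not in order of stiffness.
- pad_w_top (a point): middle of the flat top of mount_w's pad: grey cap 32 mm across, black rubber facing, on a coil spring, top 50 mm above the table when free. Goes straight down 12 mm to a stop and springs back. Force: small preload (about 1 N), then in proportion to travel; each rate is about twice the next softer: at 8 mm of travel about 4 N on the softest, 14 N on the stiffest.
- marker_w (a joint): black rubber collar (11 mm across, 5 mm high) on the post behind the pad of mount_w: a travel marker, pushed down by the pad's ear; it stays there by friction (0.5 N) when the pad springs back. Value in m: 0 at the start, then the deepest pad travel so far (to within 1 mm).
- tag_w (a joint): how far the tag of mount_w is pushed down, in m: 0 to 0.003 (up) at the start, 0.020 fully down. Moves straight down, resists with about 3 N of friction, stays where it is left and does not come up again. Only the tag of the softest mount goes fully down; a block in the guide stops the other two at 0.014.
- tag_w_top (a point): middle of the flat top of the tag of mount_w: a T-shaped bare-metal paddle whose head is 26 mm long (across the plate, along the mount's y) and 12 mm wide, top 49 to 52 mm above the table when up, 32 mm when fully down.
- magazine_b: bystander, loose, to be left alone: slotted strip magazine, a white box 85x50x55 mm; origin at the middle of its underside.
- setup_block: bystander, loose, to be left alone: small steel height-setting block with an upright pin, 28x40x32 mm; origin at the middle of its underside.
- eraser: bystander, loose, to be left alone: small cleaning block in a sleeve, 23x44x12 mm; origin at the middle of its underside.
- jar_paste: bystander, loose, to be left alone: paste pot with a screw lid, 42 mm across, 34 mm high; origin at the middle of its underside.
- mini_vice: bystander, loose, to be left alone: toolmaker's vice, 143x62x50 mm, at the right edge; origin at the middle of its underside.
- solvent_bottle: bystander, loose, to be left alone: square plastic bottle with metal cap, 60x62x118 mm, near the robot on the left; origin at the middle of its underside.
- tape_amber: bystander, loose, to be left alone: roll of film tape lying flat, 73 mm across, 12 mm high; origin at the middle of its underside.
There are look-alikes about, which are no part of the job. What is shaped like the mount_w but orange is not meant.

How it is judged:
By the outcome, as a careful person would: the job done as asked, in the order asked, and still so for the second after the job is handed in, with the robot touching nothing.
It also fails if it takes over 48 s, if anything falls off the work surface, if the arm or the gripper's body presses on something with over 40 N, if the wrist force passes 120 N, or if a joint passes its speed limit or range.

## Robot

A 6-joint arm with a two-finger parallel gripper is mounted at the origin on the work surface; the furniture and walls round the work are solid. World frame = base frame: x ahead of the robot, y to its left, z up, the work surface at z = 0. Lengths are in m, angles in rad, forces in N, time in s.
With the tool pointing down it reaches from about 0.25 to 0.725 m from the base axis. Payload 4 kg.
Tool frame: the origin (TCP) lies at the centre of the arm's flange, where the gripper is bolted on; the fingertips stand 173 mm ahead of it and the grasp point (between the pads) lies 155 mm ahead of it; x points along the fingers, z is the direction in which the jaws open and shut, and the axes are right-handed (so a half turn about x gives the same grasp; the last joint's range is limited). The gripper opens to 85 mm and grips with 20 to 120 N. Pads are 22 mm wide; open, the fingers measure 114 mm over their backs; the gripper's body (76 mm by 85 mm) begins 54 mm behind the grasp point. The pads swing forward as they close: fully open they stand 13 mm farther back than shut.
Start: joints at [-1.32, 0.241, 0.005, 1.335, 0, 1.571], TCP at [0.124, -0.484, 0.405] pointing down, gripper open.
Joint ranges: [-2.72, 2.72], [-1.05, 1.87], [-1.09, 1.28], [-1.99, 2.15], [-1.42, 1.44], [-3.14, 3.14]. Speed limits (rad/s): [2.79, 2.79, 3.14, 3.14, 3.14, 3.14].

## Interface

Orientations are given as a unit quaternion [x, y, z, w].
In Python, from workcell import bot gives the robot as it stands.
- The arm moves only by the tool arm_command, never from a script. Its argument "moves" is one flat list of numbers, 7 for each row, row after row: the shift along the tool's x, y, z in m, then the turn, a rotation vector about the tool's x, y, z in rad, then the closure, from -1 (fully open) to 1 (shut). A call has 1 to 20 rows; each row shifts and turns the pose as measured when the row begins, along the tool's axes as they then stand; what a row does not reach is not made up. A row lasts 1/12 s, in which the tool goes at most 41.7 mm and 7.16 degrees, less where a joint would pass 70% of its speed; a pose out of reach is approached as far as the arm can. A call with a gripper value outside its range is refused whole. The fingers move at their own pace and stop on an object; the grip force is fixed at half the most. Time passes only in rows, so rows that do not move let the fingers close. It gives the time, the measured TCP pose, the force and the opening at its end, in the units of the state.
- bot.get_obs(): the state, without advancing time (a new reading comes with each control period).
- bot.camera(name): name is "side" or "top"; returns the picture (420x560x3 uint8, red, green, blue); there is no depth.
- bot.get_calibration(name): a dict with "mtx" (3x3 intrinsics, pixels), "dist" ([k1, k2, p1, p2, k3] as OpenCV has them; the pictures are not rectified), "world_from_camera" (4x4, takes a point from camera to world coordinates). Camera axes: x right, y up, looking along -z (the intrinsics and any distortion apply to the point x, -y, -z); pixel columns grow to the right and rows downward; lengths in m; the calibration is good to about 2 mm. A picture is of the moment at which its call begins. get_calibration takes no time and is no camera call.
- bot.job_done(): hands the job in, once; it reports no verdict.
The state is a dict: "clock": time; "joint_pos": joint angles; "joint_vel": joint speeds; "tau": joint torques, N m; "eef_pos": TCP position; "tool_rot": TCP orientation; "ft_force": force on the tool from outside, world axes, zero at the start; "ft_torque": the same for the moment, N m; "grip_width": finger opening in m.
Only numpy, scipy, OpenCV 4.12 (cv2) and the standard library are available. Lean on these libraries where they do the work, as an engineer would, in place of code of your own. Each camera call takes 0.05 s, during which the arm holds its last target.

## Working session

There is one attempt and no reset: what is moved stays moved. The work goes in short steps, Python scripts to look and compute and a tool call to move; the robot and the scene stay as the last step left them, time stands still between calls to the robot, and variables do not carry over. Pictures are saved under pics/ and viewed, and the job is handed in when it is done.

Besides the shell and the picture viewer there is one more tool, called after "Request:" as name(argument=value, ...) on one line, values as JSON. arm_command: Moves the arm, as the interface text tells. Its arguments: {"type":"object","properties":{"moves":{"type":"array"}},"required":["moves"]}

```bash
mkdir -p pics; ls
cat > h.py <<'E'
import numpy as np, cv2
from workcell import bot
def snap(n,f):
    im=bot.camera(n); cv2.imwrite(f'pics/{f}.png',im[:,:,::-1]); return im
def proj(n,P):
    c=bot.get_calibration(n); T=np.linalg.inv(np.array(c['world_from_camera']))
    P=np.atleast_2d(P).astype(float); q=P@T[:3,:3].T+T[:3,3]; q=q*[1,-1,-1]
    return cv2.projectPoints(q,np.zeros(3),np.zeros(3),np.array(c['mtx']),np.array(c['dist']))[0][:,0]
def ray(n,uv):
    c=bot.get_calibration(n); W=np.array(c['world_from_camera'])
    u=cv2.undistortPoints(np.array(uv,float).reshape(-1,1,2),np.array(c['mtx']),np.array(c['dist']))[:,0]
    d=np.c_[u[:,0],-u[:,1],-np.ones(len(u))]@W[:3,:3].T
    return W[:3,3],d
def atz(n,uv,z):
    o,d=ray(n,uv); return o+d*((z-o[2])/d[:,2])[:,None]
def tri(uva,uvb):
    oa,da=ray('top',uva);ob,db=ray('side',uvb);r=[]
    for a,b in zip(da,db):
        s=np.linalg.lstsq(np.c_[a,-b],ob-oa,rcond=None)[0]
        p,q=oa+a*s[0],ob+b*s[1]; r.append(np.r_[(p+q)/2,np.linalg.norm(p-q)])
    return np.array(r)
E
python3 - <<'E'
from h import *
snap('top','t0');snap('side','s0')
o=bot.get_obs()
for k in o: print(k,np.round(o[k],4))
for n in('top','side'):
    c=bot.get_calibration(n);print(n,c)
E
```

```text
pics
clock 0.1
joint_pos [-1.32    0.2413  0.0039  1.3352 -0.      1.5708]
joint_vel [-0.0003 -0.0014  0.0034  0.0006 -0.0001 -0.0014]
tau [ 1.00000e-04 -3.73140e+01  2.53009e+01  1.09000e-02  1.00000e-04
 -0.00000e+00]
eef_pos [ 0.124  -0.4841  0.4039]
tool_rot [ 0.4339  0.5591 -0.4331  0.5581]
ft_force [ 0.2907  0.5672 -0.0574]
ft_torque [ 0.0156 -0.0361 -0.0124]
grip_width 0.0854
top {'mtx': array([[449.29210651,   0.        , 268.14446746],
       [  0.        , 449.29210651, 216.59966089],
       [  0.        ,   0.        ,   1.        ]]), 'dist': array([-0.03954293,  0.        ,  0.        ,  0.        ,  0.        ]), 'world_from_camera': array([[-0.0030994 ,  0.9956846 , -0.09274999,  0.32728162],
       [-0.99976832, -0.00506096, -0.02092121, -0.06440371],
       [-0.02130033,  0.09266366,  0.99546961,  1.18427976],
       [ 0.        ,  0.        ,  0.        ,  1.        ]])}
side {'mtx': array([[527.1449261 ,   0.        , 277.45713729],
       [  0.        , 527.1449261 , 213.6995315 ],
       [  0.        ,   0.        ,   1.        ]]), 'dist': array([-0.11606334,  0.        ,  0.        ,  0.        ,  0.        ]), 'world_from_camera': array([[ 0.87265372, -0.42694466,  0.2370522 ,  0.74355556],
       [ 0.4883293 ,  0.75978477, -0.42925703, -0.59015127],
       [ 0.00316035,  0.49035228,  0.87151859,  1.19547037],
       [ 0.        ,  0.        ,  0.        ,  1.        ]])}
```

View pics/t0.png

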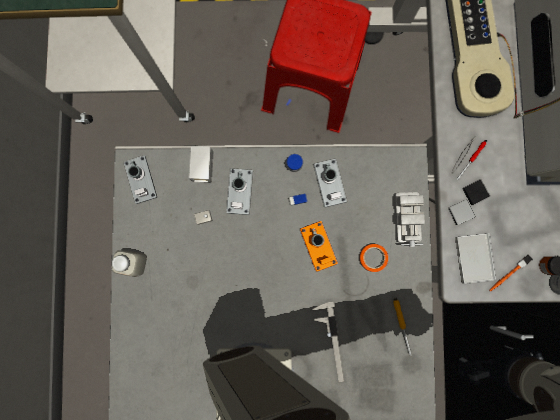

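View pics/s0.png

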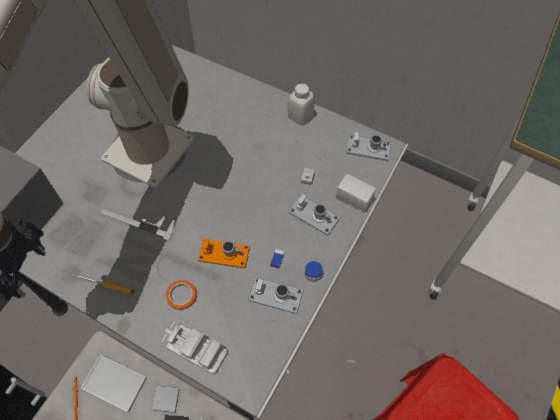

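The top view shows three grey mounts near pixels (140,180), (240,190) and (330,182). The orange look-alike is at (318,245). I'll enlarge the mounts next.

Run:
```python
import cv2,numpy as np
def crop(f,n,boxes,s,w):
    im=cv2.imread(f'pics/{f}.png'); out=[]
    for (x,y) in boxes:
        c=cv2.resize(im[y:y+w,x:x+w],None,fx=s,fy=s,interpolation=cv2.INTER_CUBIC)
        for k in range(0,w,10):
            cv2.putText(c,str(x+k),(k*s,8),0,.3,(0,0,255),1);cv2.putText(c,str(y+k),(0,k*s+4),0,.3,(0,0,255),1)
            cv2.line(c,(k*s,0),(k*s,w*s),(0,255,255) ,1) if 0 else None
            for j in range(0,w,10): c[j*s,k*s]=(0,0,255)
        out.append(c)
    cv2.imwrite(f'pics/{n}.png',np.hstack(out))
crop('t0','t0c',[(112,150),(210,160),(302,152)],4,60)
crop('s0','s0c',[(340,122),(285,186),(245,264)],4,64)
```

```text
(no output)
```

View pics/t0c.png

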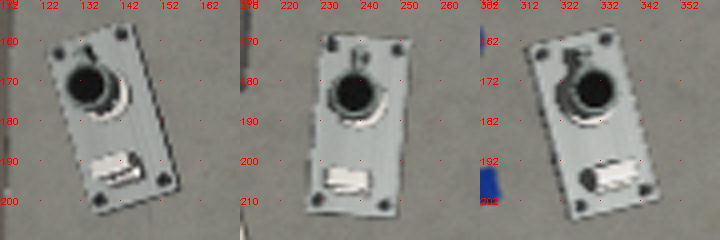

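View pics/s0c.png

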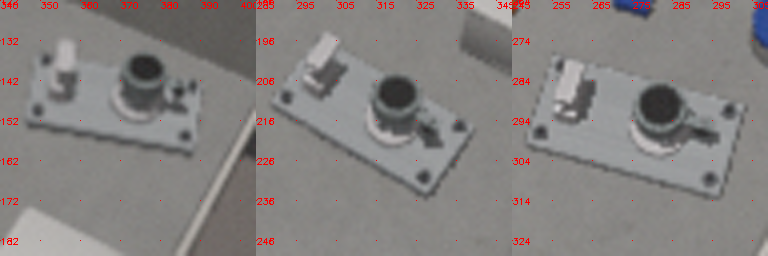

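Pixels read off the crops (L, M, R):

| Feature | L | M | R |
|---|---|---|---|
| Pad, top view | (134,171.7) | (238.5,183) | (330.8,174.5) |
| Pad, side view | (376.3,139) | (320.3,209) | (282.3,290) |
| Tag, top view | (141,191) | (237,205) | (335.3,196.3) |

I'll triangulate these and check them against the plate corners.

Run:
```python
from h import *
np.set_printoptions(precision=4,suppress=True)
tp=[(134,171.7),(238.5,183),(330.8,174.5)];sp=[(376.3,139),(320.3,209),(282.3,290)]
tt=[(141,191),(237,205),(335.3,196.3)];st=[(356.3,135),(301.8,198),(259.8,283)]
print('pads',tri(tp,sp));print('tags',tri(tt,st))
print(atz('top',tp,.05));print(atz('side',sp,.05));print(atz('top',tt,.0505));print(atz('side',st,.0505))
C=[[(48,52),(130,25),(180,188),(97,214)],[(316-240,33),(410-240,40),(397-240,217),(306-240,212)],[(526-480,48),(612-480,24),(660-480,196),(575-480,222)]]
for c,o in zip(C,[(112,150),(210,160),(302,152)]):
    p=atz('top',np.array(c)/4+o,.01)[:,:2]; m=p.mean(0)
    x=(p[0]+p[1]-p[2]-p[3])/2; x/=np.linalg.norm(x)
    print('ctr',m,'yaw',np.arctan2(x[1],x[0]),'L',np.linalg.norm(p[0]-p[3]),np.linalg.norm(p[0]-p[1]),'pad',m+.015*x,'tag',m-.04*x,'post',m+.041*x)
print(proj('top',[[.3,-.3,0]]))
```

```text
pads [[ 0.5523  0.3064  0.0532  0.0037]
 [ 0.5195  0.0351  0.0551  0.0016]
 [ 0.5403 -0.1995  0.0547  0.0027]]
tags [[ 0.5006  0.2842  0.0626  0.0044]
 [ 0.4637  0.0392  0.0566  0.0037]
 [ 0.4853 -0.2097  0.0525  0.0045]]
[[ 0.5514  0.3062  0.05  ]
 [ 0.5197  0.035   0.05  ]
 [ 0.5401 -0.2009  0.05  ]]
[[ 0.553   0.3105  0.05  ]
 [ 0.5191  0.0385  0.05  ]
 [ 0.5405 -0.197   0.05  ]]
[[ 0.5007  0.2864  0.0505]
 [ 0.463   0.0386  0.0505]
 [ 0.4838 -0.2113  0.0505]]
[[ 0.4996  0.2953  0.0505]
 [ 0.4636  0.0439  0.0505]
 [ 0.4866 -0.2077  0.0505]]
ctr [0.5371 0.3013] yaw 0.31798593384660323 L 0.1156395833725544 0.05812134649077221 pad [0.5513 0.306 ] tag [0.4991 0.2888] post [0.576  0.3142]
ctr [0.5043 0.0363] yaw -0.06087204975459425 L 0.11972208607279615 0.0627791048952801 pad [0.5193 0.0354] tag [0.4644 0.0388] post [0.5453 0.0338]
ctr [ 0.5262 -0.2041] yaw 0.2539894795936293 L 0.12018647462216703 0.05935655913760943 pad [ 0.5407 -0.2003] tag [ 0.4875 -0.2141] post [ 0.5659 -0.1937]
[[367.9406 268.5198]]
```

```bash
cat >> h.py <<'E'
from scipy.spatial.transform import Rotation as Ro
def go(xyz,yaw=None):
    """remaining shift in tool axes and turn to put the fingertip at xyz, tool down, tool z (jaw) along mount y of given yaw"""
    o=bot.get_obs(); R=Ro.from_quat(o['tool_rot']); M=R.as_matrix(); p=np.array(o['eef_pos'])
    print('tool axes x,y,z cols\n',M.round(3)); print('tcp',p.round(4),'tip',(p+M[:,0]*.173).round(4))
    if yaw is not None:
        best=None
        for s in(1,-1):
            z=s*np.array([-np.sin(yaw),np.cos(yaw),0]); x=np.array([0,0,-1.]); T=np.c_[x,np.cross(z,x),z]
            rv=(R.inv()*Ro.from_matrix(T)).as_rotvec()
            if best is None or np.linalg.norm(rv)<np.linalg.norm(best[0]): best=(rv,T)
        print('turn',best[0].round(3)); M2=best[1]
    else: M2=M
    d=np.array(xyz)+[0,0,.173]-p
    print('world shift',d.round(4),'in final tool axes',(M2.T@d).round(4))
    print('F',np.round(o['ft_force'],2),'grip',round(o['grip_width'],4),'t',round(o['clock'],2),'j',np.round(o['joint_pos'],2))
E
python3 - <<'E'
from h import *
go([.538,-.2,.08],.255)
E
```

```text
tool axes x,y,z cols
 [[-0.     0.969  0.248]
 [ 0.002  0.248 -0.969]
 [-1.    -0.    -0.002]]
tcp [ 0.124  -0.4841  0.4039] tip [ 0.1239 -0.4838  0.2309]
turn [-0.004 -0.002  0.   ]
world shift [ 0.414   0.2841 -0.1509] in final tool axes [ 0.1509  0.4723 -0.1705]
F [ 0.29  0.57 -0.06] grip 0.0854 t 0.1 j [-1.32  0.24  0.    1.34 -0.    1.57]
```

Request:
arm_command(moves=[0,0.03,-0.011,0,0,0,1,0,0.03,-0.011,0,0,0,1,0,0.03,-0.011,0,0,0,1,0,0.03,-0.011,0,0,0,1,0,0.03,-0.011,0,0,0,1,0,0.03,-0.011,0,0,0,1,0,0.03,-0.011,0,0,0,1,0,0.03,-0.011,0,0,0,1,0,0.03,-0.011,0,0,0,1,0,0.03,-0.011,0,0,0,1,0.02,0.03,-0.011,0,0,0,1,0.02,0.03,-0.011,0,0,0,1,0.02,0.03,-0.011,0,0,0,1,0.02,0.03,-0.011,0,0,0,1,0.02,0.03,-0.011,0,0,0,1,0,0,0,0,0,0,1,0,0,0,0,0,0,1])

```text
clock: 1.52
eef_pos: [0.5359, -0.2003, 0.2917]
tool_rot: [0.436, 0.561, -0.435, 0.553]
ft_force: [-0.5, -0.3, 0.7]
grip_width: 0.0001
```

Run:
```python
from h import *
go([.538,-.2,.08],.255)
```

```text
tool axes x,y,z cols
 [[-0.008  0.97   0.242]
 [ 0.007  0.242 -0.97 ]
 [-1.    -0.006 -0.009]]
tcp [ 0.5359 -0.2003  0.2917] tip [ 0.5345 -0.199   0.1187]
turn [-0.011 -0.009  0.006]
world shift [ 0.0021  0.0003 -0.0387] in final tool axes [0.0387 0.0021 0.0002]
F [-0.49 -0.34  0.74] grip 0.0001 t 1.52 j [-0.36  0.46  0.01  1.14  0.    2.54]
```

Request:
arm_command(moves=[0.02,0.001,0,-0.01,-0.009,0.006,1,0.02,0.001,0,0,0,0,1,0.013,0,0,0,0,0,1,0,0,0,0,0,0,1,0,0,0,0,0,0,1])

```text
clock: 1.93
eef_pos: [0.5359, -0.2014, 0.2384]
tool_rot: [0.432, 0.559, -0.433, 0.559]
ft_force: [0.1, -0.0, 0.1]
grip_width: -0.0002
```

Run:
```python
from h import *
go([.538,-.2,.05],.255)
a=snap('top','t1');b=snap('side','s1')
cv2.imwrite('pics/c1.png',np.hstack([cv2.resize(a[130:230,270:390],None,fx=3,fy=3,interpolation=2),cv2.resize(b[230:330,220:340],None,fx=3,fy=3,interpolation=2)])[:,:,::-1])
```

```text
tool axes x,y,z cols
 [[-0.001  0.968  0.25 ]
 [-0.001  0.25  -0.968]
 [-1.    -0.001  0.001]]
tcp [ 0.5359 -0.2014  0.2384] tip [ 0.5358 -0.2016  0.0654]
turn [-0.002  0.001  0.001]
world shift [ 0.0021  0.0014 -0.0154] in final tool axes [ 0.0154  0.0024 -0.0008]
F [ 0.08 -0.02  0.07] grip -0.0002 t 1.93 j [-0.36  0.5  -0.06  1.01 -0.    2.53]
```

View pics/c1.png

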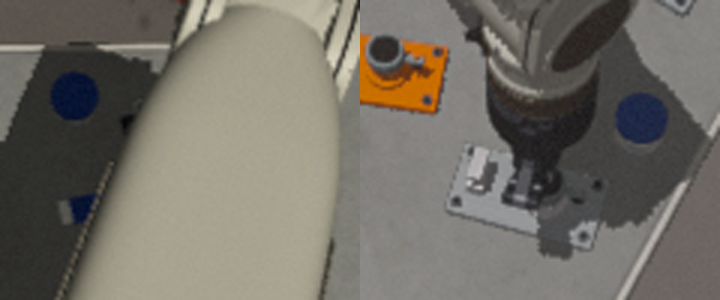

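Run:
```python
from h import *
print(proj('side',[[.5358,-.2016,.0654],[.5358,-.2016,.08],[.5405,-.199,.05]]))
b=cv2.imread('pics/s1.png')
cv2.imwrite('pics/c1b.png',cv2.resize(b[260:330,240:320],None,fx=7,fy=7,interpolation=2))
```

```text
[[279.59023979 288.24246194]
 [279.63382396 285.88251671]
 [281.8710319  290.68984645]]
```

View pics/c1b.png

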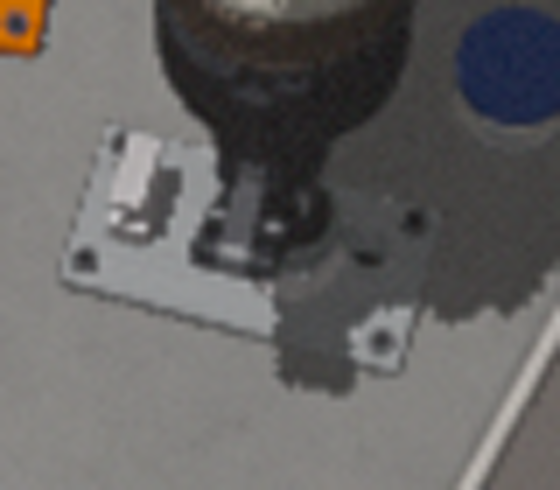

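Run:
```python
from h import *
b=cv2.imread('pics/s1.png')
c=cv2.resize(b[260:330,240:320],None,fx=7,fy=7,interpolation=2)
u=np.array([np.cos(.25),np.sin(.25)]);v=np.array([-u[1],u[0]])
ctr=np.array([.5358,-.2016])
for z,col in((.0654,(0,255,0)),(.0504,(0,255,255))):
    P=[np.r_[ctr+a*.011*u+e*.0145*v,z] for a,e in((1,1),(1,-1),(-1,-1),(-1,1))]
    q=((proj('side',P)-[240,260])*7).astype(int);cv2.polylines(c,[q],True,col,1);print(q)
t=np.linspace(0,6.28,40)
P=[[.5405+.016*np.cos(a),-.199+.016*np.sin(a),.05] for a in t]
cv2.polylines(c,[((proj('side',P)-[240,260])*7).astype(int)],True,(255,100,255),1)
cv2.imwrite('pics/c1d.png',c)
```

```text
[[320 165]
 [298 246]
 [232 229]
 [256 149]]
[[320 182]
 [297 262]
 [233 246]
 [255 166]]
```

View pics/c1d.png

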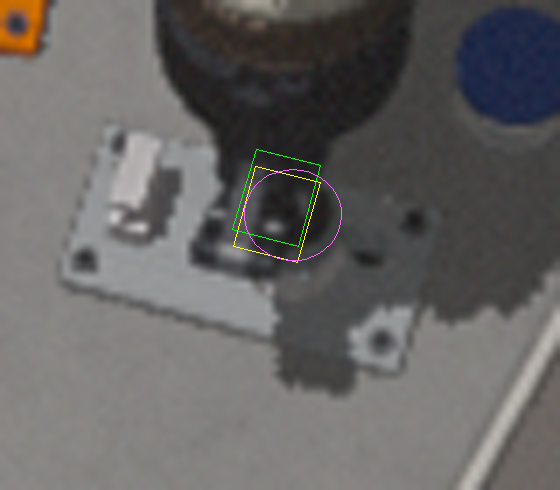

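Request:
arm_command(moves=[-0.02,-0.02,0,0,0,0,1,-0.02,-0.03,0,0,0,0,1,-0.02,-0.03,0,0,0,0,1,0,-0.03,0,0,0,0,1,0,0,0,0,0,0,1,0,0,0,0,0,0,1])

```text
clock: 2.53
eef_pos: [0.4265, -0.2318, 0.3082]
tool_rot: [0.434, 0.554, -0.433, 0.564]
ft_force: [0.1, -0.0, 0.9]
grip_width: -0.0002
```

Run:
```python
from h import *
go([.538,-.2,.05],.255)
b=snap('side','s2')[:,:,::-1]
o=bot.get_obs();M=Ro.from_quat(o['tool_rot']).as_matrix();p=np.array(o['eef_pos'])
P=[p+M@[.173,a*.011,e*.0145] for a,e in((1,1),(1,-1),(-1,-1),(-1,1))]
q=proj('side',P);c0=q.mean(0).astype(int);x,y=c0-[40,45]
c=cv2.resize(b[y:y+80,x:x+80],None,fx=7,fy=7,interpolation=2);d=c.copy()
cv2.polylines(d,[((q-[x,y])*7).astype(int)],True,(0,255,0),1);print(x,y,q)
cv2.imwrite('pics/c2.png',np.hstack([c,d])[:, :]);cv2.imwrite('pics/c2.png',cv2.resize(np.hstack([c,d]),(800,400)))
```

```text
tool axes x,y,z cols
 [[ 0.011  0.968  0.249]
 [-0.008  0.249 -0.968]
 [-1.     0.009  0.01 ]]
tcp [ 0.4265 -0.2318  0.3082] tip [ 0.4285 -0.2332  0.1353]
turn [-0.003  0.01  -0.009]
world shift [ 0.1115  0.0318 -0.0852] in final tool axes [ 0.0852  0.1159 -0.0027]
F [ 0.15 -0.03  0.86] grip -0.0002 t 2.53 j [-0.5   0.27 -0.21  1.07 -0.    2.39]
189 220 [[232.76515273 272.81949704]
 [236.64128668 261.10560262]
 [227.11065664 258.7817885 ]
 [223.1356281  270.43601492]]
```

View pics/c2.png

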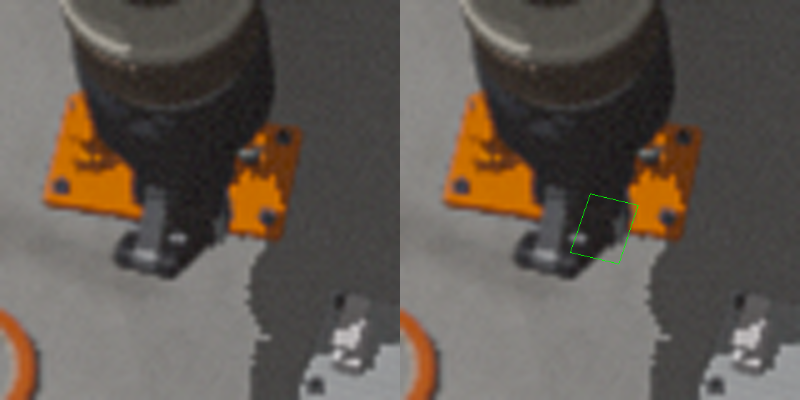

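Run:
```python
from h import *
o=bot.get_obs();M=Ro.from_quat(o['tool_rot']).as_matrix();p=np.array(o['eef_pos'])
for a in(0,.05,.1,.15,.173): print(a,proj('side',[p+M@[a,0,0]]))
b=snap('side','s3')[:,:,::-1].copy()
t=np.linspace(0,6.28,60)
for a,r,col in((0,.04,(0,255,0)),(.1,.04,(0,255,255))):
    q=proj('side',[p+M@[a,r*np.cos(k),r*np.sin(k)] for k in t]);cv2.polylines(b,[(q*16).astype(int)],True,col,1,shift=4)
cv2.imwrite('pics/c3.png',cv2.resize(b[150:320,130:350],None,fx=3.5,fy=3.5,interpolation=2))
```

```text
0 [[222.6024865  228.10984766]]
0.05 [[224.92577118 240.10641256]]
0.1 [[227.06953463 251.14302702]]
0.15 [[229.05318952 261.32734076]]
0.173 [[229.91661918 265.75190573]]
```

View pics/c3.png

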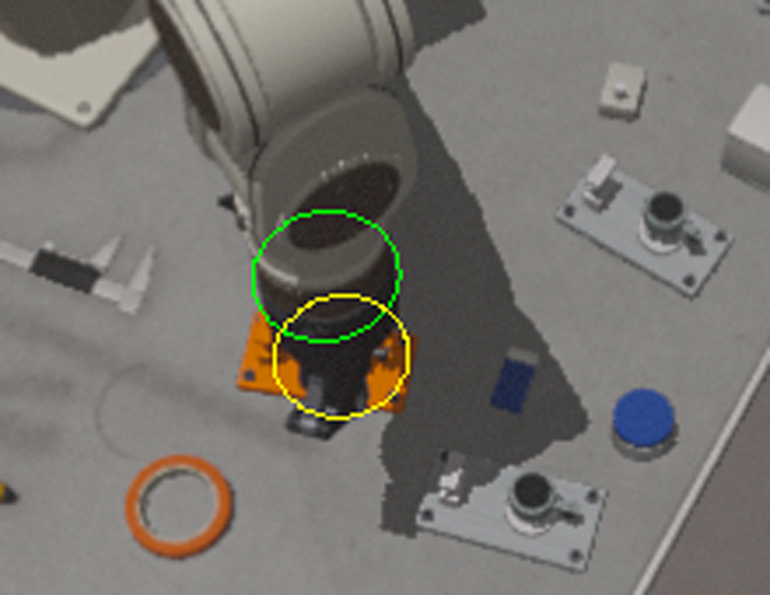

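The piece seen below the predicted tip fits the near-side knuckle of the shut gripper. The flange outline matches the calibration, so I go back and press, watching the force.

Request:
arm_command(moves=[0,0.03,-0.001,-0.003,0.01,-0.009,1,0,0.03,-0.001,0,0,0,1,0.025,0.03,-0.001,0,0,0,1,0.025,0.022,0,0,0,0,1,0.018,0.004,0,0,0,0,1,0,0,0,0,0,0,1,0,0,0,0,0,0,1])

```text
clock: 3.22
eef_pos: [0.5492, -0.196, 0.2374]
tool_rot: [0.432, 0.559, -0.43, 0.562]
ft_force: [0.1, -0.6, 0.4]
grip_width: 0.0003
```

Run:
```python
from h import *
go([.539,-.1995,.05],.255)
```

```text
tool axes x,y,z cols
 [[ 0.005  0.967  0.256]
 [-0.001  0.256 -0.967]
 [-1.     0.004  0.002]]
tcp [ 0.5492 -0.196   0.2374] tip [ 0.5499 -0.1962  0.0644]
turn [ 0.004  0.002 -0.004]
world shift [-0.0102 -0.0035 -0.0144] in final tool axes [ 0.0144 -0.0107  0.0008]
F [ 0.08 -0.58  0.45] grip 0.0003 t 3.22 j [-0.34  0.52 -0.04  1.01  0.    2.54]
```

Request:
arm_command(moves=[0,-0.0055,0,0.004,0.002,-0.004,1,0,-0.005,0,0,0,0,1,0,0,0,0,0,0,1,0.008,0,0,0,0,0,1,0,0,0,0,0,0,1,0,0,0,0,0,0,1])

```text
clock: 3.72
eef_pos: [0.5372, -0.2001, 0.2333]
tool_rot: [0.433, 0.558, -0.433, 0.56]
ft_force: [0.7, -0.1, -0.5]
grip_width: -0.0
```

Run:
```python
from h import *
go([.539,-.1995,.05],.255)
```

```text
tool axes x,y,z cols
 [[ 0.004  0.968  0.25 ]
 [-0.002  0.25  -0.968]
 [-1.     0.003  0.003]]
tcp [ 0.5372 -0.2001  0.2333] tip [ 0.5379 -0.2005  0.0603]
turn [-0.002  0.003 -0.003]
world shift [ 0.0018  0.0006 -0.0103] in final tool axes [ 0.0103  0.0019 -0.0002]
F [ 0.65 -0.1  -0.46] grip -0.0 t 3.72 j [-0.36  0.51 -0.07  0.99 -0.    2.53]
```

Request:
arm_command(moves=[0.006,0.001,0,0,0,0,1,0.006,0,0,0,0,0,1,0,0,0,0,0,0,1])

```text
clock: 3.97
eef_pos: [0.5385, -0.2006, 0.2218]
tool_rot: [0.434, 0.556, -0.433, 0.561]
ft_force: [-1.4, 0.0, 1.8]
grip_width: 0.0002
```

Request:
arm_command(moves=[0.004,0,0,0,0,0,1,0,0,0,0,0,0,1])

```text
clock: 4.13
eef_pos: [0.5387, -0.2006, 0.2177]
tool_rot: [0.434, 0.556, -0.433, 0.562]
ft_force: [-1.2, -0.3, 2.6]
grip_width: 0.0004
```

Request:
arm_command(moves=[0.004,0,0,0,0,0,1,0,0,0,0,0,0,1])

```text
clock: 4.3
eef_pos: [0.5389, -0.2006, 0.214]
tool_rot: [0.434, 0.556, -0.433, 0.562]
ft_force: [-0.4, 0.2, 4.3]
grip_width: -0.0
```

Run:
```python
from h import *
go([.539,-.1995,.04],.255)
```

```text
tool axes x,y,z cols
 [[ 0.008  0.968  0.249]
 [-0.004  0.249 -0.968]
 [-1.     0.007  0.005]]
tcp [ 0.5389 -0.2006  0.214 ] tip [ 0.5402 -0.2013  0.041 ]
turn [-0.003  0.005 -0.007]
world shift [ 0.0001  0.0011 -0.001 ] in final tool axes [ 0.001   0.0004 -0.0011]
F [-0.41  0.17  4.32] grip -0.0 t 4.3 j [-0.36  0.53 -0.09  0.94 -0.    2.53]
```

Request:
arm_command(moves=[0.0015,0,0,0,0,0,1,0,0,0,0,0,0,1])

```text
clock: 4.47
eef_pos: [0.5389, -0.2006, 0.213]
tool_rot: [0.434, 0.556, -0.433, 0.562]
ft_force: [-1.6, -0.1, 4.4]
grip_width: 0.0
```

Request:
arm_command(moves=[0,0,0,0,0,0,1])

```text
clock: 4.55
eef_pos: [0.5389, -0.2006, 0.2132]
tool_rot: [0.434, 0.556, -0.433, 0.562]
ft_force: [-0.9, -0.1, 3.7]
grip_width: -0.0001
```

Request:
arm_command(moves=[0,0,0,0,0,0,1])

```text
clock: 4.63
eef_pos: [0.5389, -0.2006, 0.2135]
tool_rot: [0.434, 0.556, -0.433, 0.562]
ft_force: [-1.7, -0.3, 4.8]
grip_width: -0.0001
```

Request:
arm_command(moves=[-0.02,0,0,0,0,0,1,-0.02,0,0,0,0,0,1,-0.02,0,0,0,0,0,1,0,0,0,0,0,0,1])

```text
clock: 4.97
eef_pos: [0.5379, -0.2001, 0.2723]
tool_rot: [0.433, 0.558, -0.433, 0.56]
ft_force: [0.9, -1.2, 0.5]
grip_width: 0.0002
```

Run:
```python
from h import *
go([.5185,.0355,.07],-.061)
```

```text
tool axes x,y,z cols
 [[ 0.004  0.968  0.25 ]
 [-0.002  0.25  -0.968]
 [-1.     0.003  0.003]]
tcp [ 0.5379 -0.2001  0.2723] tip [ 0.5386 -0.2004  0.0993]
turn [ 0.313  0.002 -0.003]
world shift [-0.0194  0.2356 -0.0293] in final tool axes [ 0.0293 -0.0338 -0.2339]
F [ 0.91 -1.18  0.48] grip 0.0002 t 4.97 j [-0.36  0.47 -0.02  1.08 -0.    2.53]
```

Request:
arm_command(moves=[0,0,0,0.078,0,0,1,0,0,0,0.078,0,0,1,0,0,0,0.078,0,0,1,0,0,0,0.078,0,0,1,0,-0.0034,-0.0234,0,0,0,1,0,-0.0034,-0.0234,0,0,0,1,0,-0.0034,-0.0234,0,0,0,1,0,-0.0034,-0.0234,0,0,0,1,0,-0.0034,-0.0234,0,0,0,1,0,-0.0034,-0.0234,0,0,0,1,0,-0.0034,-0.0234,0,0,0,1,0,-0.0034,-0.0234,0,0,0,1,0,-0.003,-0.02,0,0,0,1,0,0,0,0,0,0,1,0,0,0,0,0,0,1])

```text
clock: 6.22
eef_pos: [0.5185, -0.0161, 0.2576]
tool_rot: [0.512, 0.499, -0.505, 0.483]
ft_force: [-0.7, -0.4, -0.4]
grip_width: 0.0
```

Run:
```python
from h import *
go([.5185,.0355,.06],-.061)
b=snap('side','s4')[:,:,::-1]
a=snap('top','t4')[:,:,::-1]
c=cv2.imread('pics/s0.png')
f=lambda i:cv2.resize(i[258:318,240:310],None,fx=5.5,fy=5.5,interpolation=2)
cv2.imwrite('pics/c4.png',np.hstack([f(c),f(b)]))
f=lambda i:cv2.resize(i[150:210,300:360],None,fx=6,fy=6,interpolation=2)
cv2.imwrite('pics/c4t.png',np.hstack([f(cv2.imread('pics/t0.png')),f(a)]))
```

```text
tool axes x,y,z cols
 [[-0.008  0.999 -0.036]
 [ 0.023 -0.036 -0.999]
 [-1.    -0.009 -0.023]]
tcp [ 0.5185 -0.0161  0.2576] tip [ 0.517  -0.0121  0.0846]
turn [ 0.025 -0.023  0.01 ]
world shift [ 0.      0.0516 -0.0246] in final tool axes [ 0.0246 -0.0031 -0.0515]
F [-0.67 -0.41 -0.37] grip 0.0 t 6.22 j [-0.04  0.39 -0.19  1.    0.02  3.14]
```

View pics/c4.png

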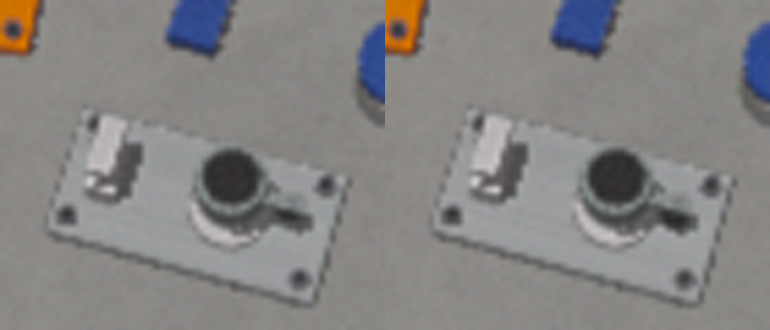

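View pics/c4t.png

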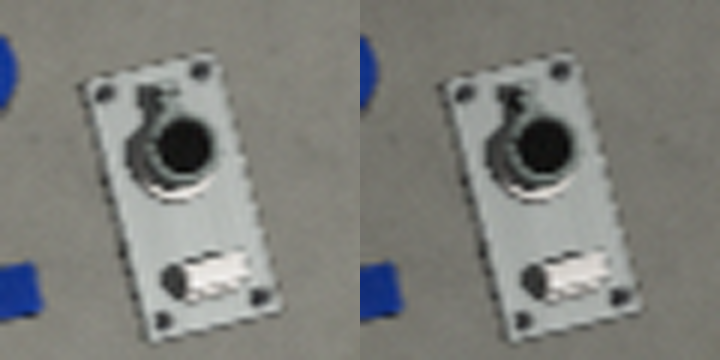

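The last joint sits at its limit, so I turn the tool half round, which gives the same grasp. The right mount's collar now shows separately below the ear in the top view, at crop pixel (515,100), so it was pushed.

Request:
arm_command(moves=[0,0,0,-0.12,0,0,1,0,0,0,-0.12,0,0,1,0,0,0,-0.12,0,0,1,0,0,0,-0.12,0,0,1,0,0,0,-0.12,0,0,1,0,0,0,-0.12,0,0,1,0,0,0,-0.12,0,0,1,0,0,0,-0.12,0,0,1,0,0,0,-0.12,0,0,1,0,0,0,-0.12,0,0,1,0,0,0,-0.12,0,0,1,0,0,0,-0.12,0,0,1,0,0,0,-0.12,0,0,1,0,0,0,-0.12,0,0,1,0,0,0,-0.12,0,0,1,0,0,0,-0.12,0,0,1,0,0,0,-0.12,0,0,1,0,0,0,-0.12,0,0,1,0,0,0,-0.12,0,0,1,0,0,0,-0.12,0,0,1])

```text
clock: 7.98
eef_pos: [0.5235, -0.0398, 0.2594]
tool_rot: [-0.293, 0.638, 0.303, 0.645]
ft_force: [0.3, -0.6, -0.4]
grip_width: -0.0002
```

Run:
```python
from h import *
go([.5185,.0355,.06],-.061)
```

```text
tool axes x,y,z cols
 [[ 0.003 -0.764  0.645]
 [ 0.016  0.645  0.764]
 [-1.     0.008  0.014]]
tcp [ 0.5235 -0.0398  0.2594] tip [ 0.524  -0.0371  0.0864]
turn [-0.64   0.016 -0.003]
world shift [-0.005   0.0753 -0.0264] in final tool axes [0.0264 0.0095 0.0748]
F [ 0.3  -0.57 -0.43] grip -0.0002 t 7.98 j [-0.08  0.4  -0.17  1.    0.02  0.62]
```

Request:
arm_command(moves=[0,0,0,-0.11,0.01,0,1,0,0,0,-0.11,0.006,-0.003,1,0,0,0,-0.11,0,0,1,0,0,0,-0.11,0,0,1,0,0,0,-0.11,0,0,1,0,0,0,-0.07,0,0,1,0,0.003,0.025,0,0,0,1,0,0.003,0.025,0,0,0,1,0,0.003,0.02,0,0,0,1,0,0,0,0,0,0,1,0,0,0,0,0,0,1])

```text
clock: 8.9
eef_pos: [0.5219, 0.019, 0.2602]
tool_rot: [-0.484, 0.518, 0.48, 0.517]
ft_force: [-0.0, 0.3, 0.6]
grip_width: 0.0
```

Run:
```python
from h import *
go([.5185,.0355,.06],-.061)
```

```text
tool axes x,y,z cols
 [[ 0.003 -0.998  0.071]
 [-0.004  0.071  0.997]
 [-1.    -0.004 -0.004]]
tcp [0.5219 0.019  0.2602] tip [0.5225 0.0182 0.0873]
turn [-0.01  -0.004  0.004]
world shift [-0.0034  0.0165 -0.0272] in final tool axes [0.0272 0.0044 0.0163]
F [-0.04  0.27  0.61] grip 0.0 t 8.9 j [ 0.04  0.39 -0.18  1.   -0.    0.11]
```

Request:
arm_command(moves=[0,0.002,0.009,-0.01,-0.004,0.004,1,0.01,0.002,0.008,0,0,0,1,0.014,0,0,0,0,0,1,0,0,0,0,0,0,1,0,0,0,0,0,0,1])

```text
clock: 9.32
eef_pos: [0.5203, 0.0335, 0.2368]
tool_rot: [-0.484, 0.516, 0.483, 0.517]
ft_force: [0.3, 0.6, 0.6]
grip_width: -0.0002
```

Run:
```python
from h import *
go([.5185,.0355,.055],-.061)
```

```text
tool axes x,y,z cols
 [[ 0.002 -0.998  0.066]
 [ 0.     0.066  0.998]
 [-1.    -0.002  0.   ]]
tcp [0.5203 0.0335 0.2368] tip [0.5208 0.0336 0.0638]
turn [-0.005  0.     0.002]
world shift [-0.0018  0.002  -0.0088] in final tool axes [0.0088 0.002  0.0019]
F [0.28 0.6  0.58] grip -0.0002 t 9.32 j [ 0.06  0.42 -0.21  0.94  0.    0.13]
```

Request:
arm_command(moves=[0.005,0.002,0.002,0,0,0,1,0.006,0,0,0,0,0,1,0,0,0,0,0,0,1])

```text
clock: 9.57
eef_pos: [0.5189, 0.0346, 0.2262]
tool_rot: [-0.483, 0.516, 0.482, 0.518]
ft_force: [0.8, 0.2, -0.3]
grip_width: -0.0001
```

Request:
arm_command(moves=[0.004,0,0,0,0,0,1,0,0,0,0,0,0,1])

```text
clock: 9.73
eef_pos: [0.5194, 0.0344, 0.2224]
tool_rot: [-0.484, 0.515, 0.481, 0.518]
ft_force: [-0.3, -0.6, 2.3]
grip_width: 0.0001
```

Request:
arm_command(moves=[0.004,0,0,0,0,0,1,0,0,0,0,0,0,1])

```text
clock: 9.9
eef_pos: [0.5196, 0.0344, 0.2191]
tool_rot: [-0.484, 0.515, 0.481, 0.519]
ft_force: [-0.9, -0.8, 5.1]
grip_width: -0.0002
```

Request:
arm_command(moves=[0.004,0,0,0,0,0,1,0,0,0,0,0,0,1])

```text
clock: 10.07
eef_pos: [0.5196, 0.0344, 0.2163]
tool_rot: [-0.484, 0.515, 0.481, 0.519]
ft_force: [-2.5, -0.4, 7.0]
grip_width: -0.0002
```

Request:
arm_command(moves=[0.003,0,0,0,0,0,1,0,0,0,0,0,0,1])

```text
clock: 10.23
eef_pos: [0.5195, 0.0344, 0.2151]
tool_rot: [-0.484, 0.515, 0.481, 0.519]
ft_force: [-2.9, -0.1, 9.5]
grip_width: -0.0004
```

Request:
arm_command(moves=[0.004,0,0,0,0,0,1,0,0,0,0,0,0,1,0,0,0,0,0,0,1])

```text
clock: 10.48
eef_pos: [0.5193, 0.0345, 0.2144]
tool_rot: [-0.485, 0.514, 0.48, 0.52]
ft_force: [-2.0, 0.1, 9.6]
grip_width: -0.0
```

Run:
```python
from h import *
go([.5185,.0355,.055],-.061)
```

```text
tool axes x,y,z cols
 [[ 0.01  -0.998  0.069]
 [ 0.001  0.069  0.998]
 [-1.    -0.01   0.001]]
tcp [0.5193 0.0345 0.2144] tip [0.5209 0.0346 0.0415]
turn [-0.008  0.001  0.01 ]
world shift [-0.0008  0.001   0.0136] in final tool axes [-0.0136  0.0008  0.001 ]
F [-2.04  0.07  9.57] grip -0.0 t 10.48 j [ 0.07  0.44 -0.24  0.88  0.    0.13]
```

Request:
arm_command(moves=[-0.02,0,0,0,0,0,1,-0.02,0,0,0,0,0,1,-0.025,0,0,0,0,0,1,0,0,0,0,0,0,1])

```text
clock: 10.82
eef_pos: [0.5187, 0.0344, 0.2815]
tool_rot: [-0.485, 0.514, 0.48, 0.519]
ft_force: [1.0, 0.1, 0.1]
grip_width: 0.0
```

Run:
```python
from h import *
go([.551,.307,.10],.318)
```

```text
tool axes x,y,z cols
 [[ 0.009 -0.998  0.069]
 [ 0.     0.069  0.998]
 [-1.    -0.009  0.001]]
tcp [0.5187 0.0344 0.2815] tip [0.5204 0.0345 0.1085]
turn [-0.387 -0.001  0.009]
world shift [ 0.0323  0.2726 -0.0085] in final tool axes [ 0.0085 -0.1159  0.2488]
F [0.99 0.1  0.09] grip 0.0 t 10.82 j [ 0.07  0.36 -0.16  1.04 -0.    0.13]
```

Request:
arm_command(moves=[0,0,0,-0.097,0,0,1,0,0,0,-0.097,0,0.009,1,0,0,0,-0.097,0,0,1,0,0,0,-0.097,0,0,1,0,-0.011,0.025,0,0,0,1,0,-0.011,0.025,0,0,0,1,0,-0.011,0.025,0,0,0,1,0,-0.011,0.025,0,0,0,1,0,-0.011,0.025,0,0,0,1,0,-0.011,0.025,0,0,0,1,0,-0.011,0.025,0,0,0,1,0,-0.011,0.025,0,0,0,1,0,-0.011,0.025,0,0,0,1,0,-0.01,0.02,0,0,0,1,0,0,0,0,0,0,1,0,0,0,0,0,0,1])

```text
clock: 12.15
eef_pos: [0.5414, 0.3127, 0.2739]
tool_rot: [0.577, -0.411, -0.576, -0.408]
ft_force: [-0.9, -1.1, 0.4]
grip_width: -0.0004
```

Run:
```python
from h import *
go([.551,.307,.07],.318)
```

```text
tool axes x,y,z cols
 [[-0.    -0.944 -0.329]
 [-0.005 -0.329  0.944]
 [-1.     0.002 -0.004]]
tcp [0.5414 0.3127 0.2739] tip [0.5414 0.3119 0.1009]
turn [ 0.017 -0.004 -0.002]
world shift [ 0.0096 -0.0057 -0.0309] in final tool axes [ 0.0309 -0.0073 -0.0085]
F [-0.9  -1.09  0.41] grip -0.0004 t 12.15 j [ 0.52  0.57  0.15  1.16 -0.    0.19]
```

Request:
arm_command(moves=[0,-0.004,-0.004,0.017,0,0,1,0.015,-0.004,-0.003,0,0,0,1,0.02,0,0,0,0,0,1,0,0,0,0,0,0,1,0,0,0,0,0,0,1])

```text
clock: 12.57
eef_pos: [0.5527, 0.3041, 0.2377]
tool_rot: [0.573, -0.419, -0.57, -0.415]
ft_force: [0.1, 1.1, 0.1]
grip_width: -0.0
```

Run:
```python
from h import *
go([.551,.307,.055],.318)
```

```text
tool axes x,y,z cols
 [[-0.    -0.952 -0.306]
 [-0.007 -0.306  0.952]
 [-1.     0.002 -0.006]]
tcp [0.5527 0.3041 0.2377] tip [0.5527 0.3029 0.0647]
turn [-0.007 -0.006 -0.002]
world shift [-0.0017  0.0029 -0.0097] in final tool axes [0.0097 0.0007 0.0033]
F [0.08 1.09 0.12] grip -0.0 t 12.57 j [ 0.5   0.61  0.12  1.09 -0.01  0.19]
```

Request:
arm_command(moves=[0.005,0.001,0.004,-0.007,-0.006,-0.002,1,0.006,0,0,0,0,0,1,0,0,0,0,0,0,1])

```text
clock: 12.82
eef_pos: [0.5513, 0.3056, 0.2277]
tool_rot: [0.572, -0.415, -0.572, -0.416]
ft_force: [-0.1, 0.3, 0.3]
grip_width: -0.0002
```

Request:
arm_command(moves=[0.004,0,0,0,0,0,1,0,0,0,0,0,0,1])

```text
clock: 12.98
eef_pos: [0.5515, 0.3055, 0.2244]
tool_rot: [0.572, -0.415, -0.572, -0.416]
ft_force: [-0.6, 0.1, -0.6]
grip_width: 0.0002
```

Request:
arm_command(moves=[0.004,0,0,0,0,0,1,0,0,0,0,0,0,1])

```text
clock: 13.15
eef_pos: [0.5519, 0.3058, 0.2216]
tool_rot: [0.573, -0.414, -0.571, -0.417]
ft_force: [-2.5, -1.5, 4.1]
grip_width: 0.0
```

Request:
arm_command(moves=[0.004,0,0,0,0,0,1,0,0,0,0,0,0,1])

```text
clock: 13.32
eef_pos: [0.552, 0.306, 0.2197]
tool_rot: [0.573, -0.413, -0.571, -0.418]
ft_force: [-3.1, -1.6, 7.8]
grip_width: -0.0003
```

Request:
arm_command(moves=[0.005,0,0,0,0,0,1,0.005,0,0,0,0,0,1])

```text
clock: 13.48
eef_pos: [0.5519, 0.306, 0.214]
tool_rot: [0.574, -0.413, -0.57, -0.418]
ft_force: [-5.8, -2.8, 15.8]
grip_width: -0.0005
```

Request:
arm_command(moves=[0.005,0,0,0,0,0,1,0.005,0,0,0,0,0,1])

```text
clock: 13.65
eef_pos: [0.5515, 0.3058, 0.2111]
tool_rot: [0.574, -0.412, -0.57, -0.419]
ft_force: [-11.0, -6.4, 33.0]
grip_width: -0.0003
```

Left is the stiffest: it reached 15.8 N at about 9 mm and then the stop. The middle mount gave about 9.5 N and the right about 4.3 N, so the right one is the softest. I lift and check the markers.

Request:
arm_command(moves=[-0.02,0,0,0,0,0,1,-0.025,0,0,0,0,0,1,-0.025,0,0,0,0,0,1,0,0.02,-0.03,0.06,0,0,1,0,0.02,-0.03,0,0,0,1,0,0.02,-0.03,0,0,0,1,0,0.01,-0.03,0,0,0,1,0,0,0,0,0,0,1,0,0,0,0,0,0,1])

```text
clock: 14.4
eef_pos: [0.5156, 0.1701, 0.2898]
tool_rot: [0.565, -0.422, -0.555, -0.442]
ft_force: [1.1, 0.9, 1.0]
grip_width: -0.0002
```

Run:
```python
from h import *
go([.4865,-.2115,.09],.254)
b=snap('side','s5')[:,:,::-1]
a=snap('top','t5')[:,:,::-1]
f=lambda i,x,y:cv2.resize(i[y:y+50,x:x+50],None,fx=5,fy=5,interpolation=2)
s0=cv2.imread('pics/s0.png');t0=cv2.imread('pics/t0.png')
S=[(350,125),(295,194),(255,270)];T=[(115,152),(212,160),(305,152)]
cv2.imwrite('pics/c5s.png',np.vstack([np.hstack([f(i,*p) for p in S]) for i in(s0,b)]))
cv2.imwrite('pics/c5t.png',np.vstack([np.hstack([f(i,*p) for p in T]) for i in(t0,a)]))
```

```text
tool axes x,y,z cols
 [[ 0.029 -0.967 -0.255]
 [ 0.013 -0.254  0.967]
 [-0.999 -0.031  0.005]]
tcp [0.5156 0.1701 0.2898] tip [0.5206 0.1724 0.1169]
turn [0.003 0.006 0.031]
world shift [-0.0291 -0.3816 -0.0268] in final tool axes [ 0.0268  0.1241 -0.3621]
F [1.14 0.87 1.04] grip -0.0002 t 14.4 j [ 0.32  0.39 -0.1   1.05  0.    0.06]
```

View pics/c5s.png

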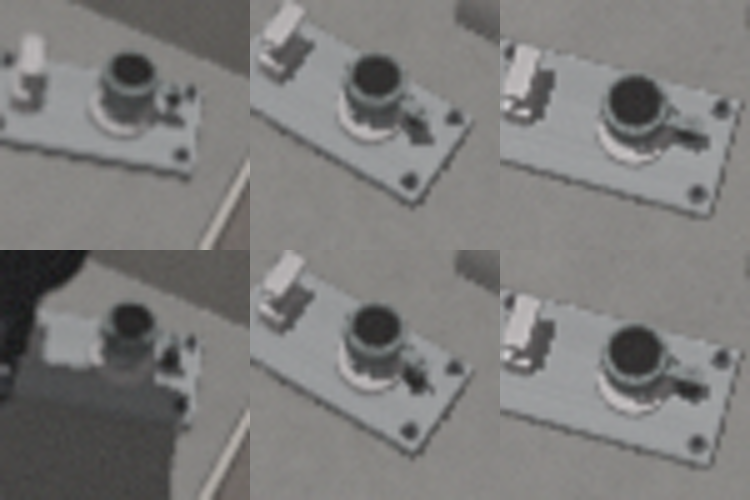

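View pics/c5t.png

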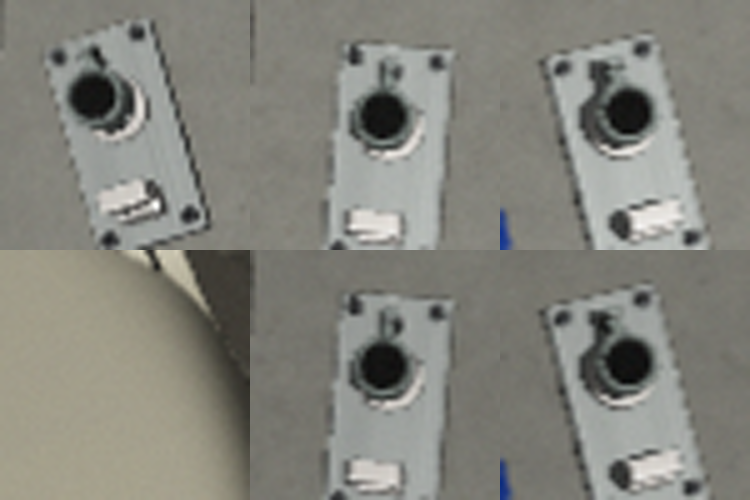

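All three collars now sit well below their ears in the side view: L at (172,360), M at (415,378), R at (690,388). All three tags are still up. Next is the tag of the right mount.

Request:
arm_command(moves=[0,0,0,0,0.006,0.031,1,0,0.008,-0.025,0,0,0,1,0,0.008,-0.025,0,0,0,1,0,0.008,-0.025,0,0,0,1,0,0.008,-0.025,0,0,0,1,0,0.008,-0.025,0,0,0,1,0,0.008,-0.025,0,0,0,1,0,0.008,-0.025,0,0,0,1,0,0.008,-0.025,0,0,0,1,0,0.008,-0.025,0,0,0,1,0,0.008,-0.025,0,0,0,1,0,0.008,-0.025,0,0,0,1,0,0.008,-0.025,0,0,0,1,0,0.008,-0.025,0,0,0,1,0,0,0,0,0,0,1,0,0,0,0,0,0,1])

```text
clock: 15.83
eef_pos: [0.5185, -0.1644, 0.2855]
tool_rot: [0.57, -0.418, -0.567, -0.424]
ft_force: [-0.5, -0.2, 0.6]
grip_width: 0.0
```

Run:
```python
from h import *
go([.4865,-.2115,.07],.254)
```

```text
tool axes x,y,z cols
 [[ 0.009 -0.956 -0.292]
 [ 0.005 -0.292  0.956]
 [-1.    -0.01   0.002]]
tcp [ 0.5185 -0.1644  0.2855] tip [ 0.52   -0.1636  0.1125]
turn [0.042 0.002 0.01 ]
world shift [-0.032  -0.0471 -0.0425] in final tool axes [ 0.0425  0.0428 -0.0376]
F [-0.55 -0.19  0.61] grip 0.0 t 15.83 j [-0.31  0.4  -0.09  1.07  0.01 -0.6 ]
```

Request:
arm_command(moves=[0,0,0,0.042,0.002,0.01,1,0,0.02,-0.018,0,0,0,1,0,0.02,-0.017,0,0,0,1,0.02,0,0,0,0,0,1,0.01,0,0,0,0,0,1,0,0,0,0,0,0,1,0,0,0,0,0,0,1])

```text
clock: 16.42
eef_pos: [0.4943, -0.2014, 0.2537]
tool_rot: [0.562, -0.428, -0.562, -0.43]
ft_force: [0.1, -0.3, 0.1]
grip_width: -0.0002
```

Run:
```python
from h import *
go([.4865,-.2115,.06],.254)
```

```text
tool axes x,y,z cols
 [[ 0.002 -0.965 -0.264]
 [ 0.002 -0.264  0.965]
 [-1.    -0.002  0.001]]
tcp [ 0.4943 -0.2014  0.2537] tip [ 0.4946 -0.2011  0.0807]
turn [0.013 0.001 0.002]
world shift [-0.0078 -0.0101 -0.0207] in final tool axes [ 0.0207  0.0101 -0.0079]
F [ 0.12 -0.33  0.08] grip -0.0002 t 16.42 j [-0.39  0.42 -0.16  0.99  0.   -0.65]
```

Request:
arm_command(moves=[0,0.005,-0.004,0.013,0,0,1,0.01,0.005,-0.004,0,0,0,1,0.008,0,0,0,0,0,1,0,0,0,0,0,0,1,0,0,0,0,0,0,1])

```text
clock: 16.83
eef_pos: [0.4881, -0.2102, 0.2354]
tool_rot: [0.561, -0.43, -0.559, -0.433]
ft_force: [0.2, -0.1, 0.1]
grip_width: 0.0002
```

Run:
```python
from h import *
go([.4865,-.2115,.055],.254)
```

```text
tool axes x,y,z cols
 [[ 0.004 -0.967 -0.255]
 [ 0.001 -0.255  0.967]
 [-1.    -0.004 -0.   ]]
tcp [ 0.4881 -0.2102  0.2354] tip [ 0.4888 -0.2101  0.0624]
turn [ 0.004 -0.     0.004]
world shift [-0.0016 -0.0013 -0.0074] in final tool axes [ 0.0074  0.0019 -0.0008]
F [ 0.17 -0.07  0.06] grip 0.0002 t 16.83 j [-0.41  0.43 -0.19  0.95  0.   -0.67]
```

Now I press the tag down. Fully down is tip z about 0.032, TCP about 0.205.

Request:
arm_command(moves=[0.006,0.0025,-0.001,0,0,0.004,1,0.006,0,0,0,0,0,1,0.006,0,0,0,0,0,1])

```text
clock: 17.08
eef_pos: [0.4864, -0.2122, 0.2176]
tool_rot: [0.561, -0.431, -0.559, -0.432]
ft_force: [-0.2, 1.3, 2.7]
grip_width: -0.0005
```

Request:
arm_command(moves=[0.006,0,0,0,0,0,1,0.006,0,0,0,0,0,1])

```text
clock: 17.25
eef_pos: [0.4864, -0.2123, 0.205]
tool_rot: [0.561, -0.431, -0.559, -0.432]
ft_force: [-4.3, 2.1, 40.7]
grip_width: -0.0
```

Request:
arm_command(moves=[0.004,0,0,0,0,0,1,0,0,0,0,0,0,1])

```text
clock: 17.42
eef_pos: [0.4865, -0.2123, 0.2066]
tool_rot: [0.562, -0.431, -0.558, -0.432]
ft_force: [-0.3, -0.6, 0.1]
grip_width: -0.0
```

The stop came at tip z about 0.032, which is the fully-down height; a block would have stopped it near 0.038. I press once more gently to make sure.

Request:
arm_command(moves=[0.003,0,0,0,0,0,1,0.003,0,0,0,0,0,1])

```text
clock: 17.58
eef_pos: [0.487, -0.2126, 0.2051]
tool_rot: [0.564, -0.431, -0.556, -0.433]
ft_force: [-12.5, 5.7, 40.6]
grip_width: 0.0001
```

Request:
arm_command(moves=[-0.02,0,0,0,0,0,1,-0.025,0,0,0,0,0,1,-0.025,0,0,0,0,0,1,-0.02,-0.03,0,0,0,0,1,-0.02,0.03,0,0,0,0,1,0,0.035,0,0,0,0,1,0,0.035,0,0,0,0,1,0,0.035,0,0,0,0,1,0,0.035,0,0,0,0,1,0,0.035,0,0,0,0,1,0,0,0,0,0,0,1,0,0,0,0,0,0,1])

```text
clock: 18.58
eef_pos: [0.3143, -0.2583, 0.3058]
tool_rot: [-0.561, 0.431, 0.561, 0.43]
ft_force: [-0.0, -0.2, 0.6]
grip_width: -0.0001
```

Run:
```python
from h import *
go([.4865,-.2115,.055],.254)
b=snap('side','s6')[:,:,::-1]
a=snap('top','t6')[:,:,::-1]
f=lambda i,x,y:cv2.resize(i[y:y+60,x:x+60],None,fx=4,fy=4,interpolation=2)
s0=cv2.imread('pics/s0.png');t0=cv2.imread('pics/t0.png')
S=[(340,122),(285,190),(245,262)];T=[(112,152),(210,160),(302,152)]
cv2.imwrite('pics/c6s.png',np.vstack([np.hstack([f(i,*p) for p in S]) for i in(s0,b)]))
cv2.imwrite('pics/c6t.png',np.vstack([np.hstack([f(i,*p) for p in T]) for i in(t0,a)]))
```

```text
tool axes x,y,z cols
 [[-0.001 -0.966 -0.259]
 [-0.001 -0.259  0.966]
 [-1.     0.001 -0.001]]
tcp [ 0.3143 -0.2583  0.3058] tip [ 0.3141 -0.2585  0.1328]
turn [ 0.008 -0.001 -0.001]
world shift [ 0.1722  0.0468 -0.0778] in final tool axes [ 0.0778 -0.1785  0.0021]
F [-0.01 -0.15  0.59] grip -0.0001 t 18.58 j [-0.69  0.13 -0.4   1.04 -0.   -0.95]
```

View pics/c6s.png

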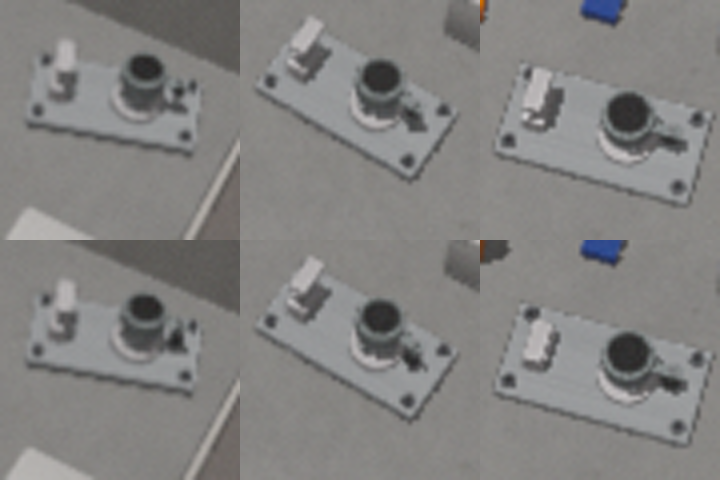

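View pics/c6t.png

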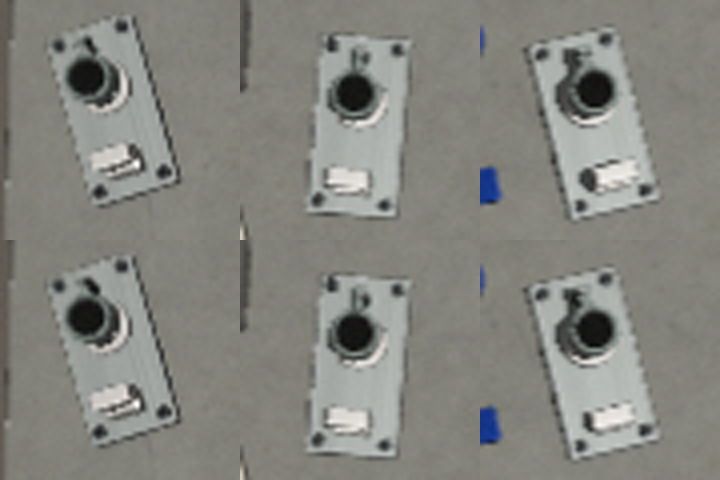

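View pics/t6.png

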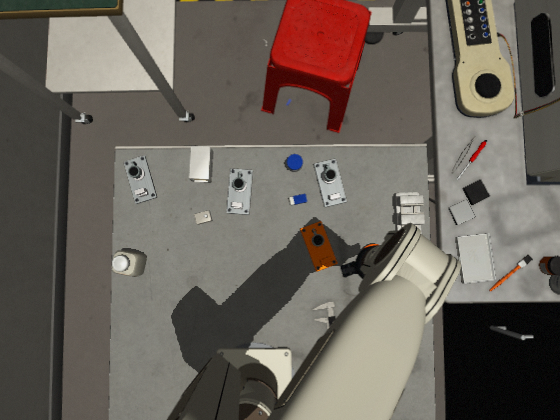

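The pictures show the right tag down, with only a short shadow left in the side view. The other two tags are up, all three collars are lowered, and the bystanders are unmoved. I hand it in.

```bash
python3 -c "
from workcell import bot
print(bot.job_done())"
```

```text
the job is handed in; nothing more can be done
None
```

All three pads were pressed past half their travel, and the tag of the softest mount, the right-hand one, is fully down. I handed in at about 18.7 s.

| Mount (seen from the robot) | Deepest press, about | Force |
|---|---|---|
| Right | 9–10 mm | 4.3 N |
| Middle | 8.5 mm | 9.6 N |
| Left | 12 mm (at its stop) | 15.8 N at 9 mm, 33 N at the stop |

**Last checks:**
- **Tag:** it stopped with the fingertips at about 32 mm, the fully-down height. A blocked tag would have stopped near 38 mm. The fingertip height reading had already agreed with the left pad's stop at 38 mm.
- **Pictures:** the other two tags are up, all three marker collars are lowered, the bystanders stand where they were, and the arm is clear of everything.

**What disagreed:**
- **Camera views:** rays from the two cameras missed each other by 2–4.5 mm, and heights measured from them came out 2–12 mm too high. I therefore relied on the force readings for contact height.
- **Last joint:** it reached its limit on the way to the middle mount, so I turned the tool half round there.
- **Tag press:** the wrist force peaked at about 41 N when the tag reached its stop. It was applied with the fingertips.

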